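# Set a whetstone in its ratchet clamp

### The arm

A 6-joint arm with a two-finger parallel gripper is mounted at the origin on a cart in front of the work surface, level with it; the furniture and walls round the work are solid. World frame = base frame: x ahead of the robot, y to its left, z up, the work surface at z = 0. Lengths are in m, angles in rad, forces in N, time in s.
With the tool pointing down it reaches from about 0.275 to 1 m from the base axis. Payload 8.4 kg.
Tool frame: the origin (TCP) lies on the centre line of the jaws, within the pads' length; the fingertips stand 17 mm ahead of it and the grasp point (between the pads) lies 2 mm behind it (bot.tcp_to_tips is the z of the fingertips in the tool frame, in m); z points along the fingers, y is the line along which they close (so a half turn about z gives the same grasp; the last joint's range is limited). The gripper opens to 85 mm and grips with 20 to 120 N. Pads are 22 mm wide; open, the fingers measure 114 mm over their backs; the gripper's body (76 mm by 85 mm) begins 54 mm behind the grasp point. The pads swing forward as they close: fully open they stand 13 mm farther back than shut.
Start: joints at [1.308, 0.353, 1.633, -0, 1.155, -0.002], TCP at [0.161, 0.604, 0.248] pointing down, gripper open.
Joint ranges: [-2.63, 2.63], [-0.92, 2.1], [0.06, 2.66], [-1.3, 4.44], [0, 2.69], [-3.02, 3.02]. Speed limits (rad/s): [2.22, 2.22, 2.79, 3.14, 3.14, 3.14].

### API

Orientations are given as a unit quaternion [x, y, z, w].
In Python, from workcell import bot, hand, kinematics, get_obs, vision, hand_in gives the robot as it stands. The module is installed in compiled form; this text tells all that it offers. Calls block until the motion is done:
- bot.reach(position, orientation): joint-space move of the TCP to a pose.
- bot.servo_line(position, ori=None, velocity=0.15): straight line of the TCP; ori=None keeps the orientation; velocity is the mean speed in m/s.
- bot.goto_joints(angles): joint-space move.
- hand.move_gripper(opening, strength=None): finger opening in m; strength is the grip in N (None keeps the last); returns when the fingers have stopped.
- bot.dwell(seconds).
- kinematics.solve_ik(position, orientation): joint angles nearest the present ones, or None.
- get_obs(): the state.
- vision.read_camera(name): name is "scene" or "top"; returns a dict with "frame" (480x640x3 uint8, red, green, blue), "intrinsics" (3x3 intrinsics, pixels), "dist" ([k1, k2, p1, p2, k3] as OpenCV has them; the pictures are not rectified), "view" (4x4, takes a point from world to camera coordinates). Camera axes: x right, y down, z forward; pixel columns grow to the right and rows downward; lengths in m; the calibration is good to about 2 mm. A picture is of the moment at which its call begins. There is no depth.
A pose or a line that the arm cannot do raises bot.IKError and nothing moves.
- hand_in(): hands the job in; it is judged then, once.
The state is a dict: "time_s": time; "joint_pos": joint angles; "joint_vel": joint speeds; "joint_efforts": joint torques, N m; "position": TCP position; "orientation": TCP orientation; "wrist_force": force on the tool from outside, world axes, zero at the start; "ft_torque": the same for the moment, N m; "gripper_width": finger opening in m; "grip_force": force on a finger pad.
Only numpy, scipy, OpenCV 4.12 (cv2) and the standard library are available. Lean on these libraries where they do the work, as an engineer would, in place of code of your own. Each camera call takes 0.05 s, during which the arm holds its last target. There are 200 camera calls.

### The job

Get the whetstone ready for sharpening. Press down the red release on the clamp's sliding jaw and, keeping it down, push the jaw all the way back along its bar to the end stop; then push the stone in between the jaws, flat against the bar, and finally push the jaw up to the stone so that the ratchet holds it snugly against the fixed jaw. Only press and push with the fingers: the stone stays flat on the table and is never lifted, and the other things on the table are left alone.

Things in the scene. Friction and masses are not known exactly. Their poses are not given: they have to be found in the camera images.
- clamp: clamp fixed to the table: steel bar along its y (y -222 to +130, x 0 to 14 mm, teeth to 29 mm high); fixed jaw at the +y (left) end, rubber face at y = +110; end stop 32 mm high at the right end. Origin on the table under the bar's front face, +x away from the robot. Both jaws are 33 mm high and reach in front of the bar to x = -42; open table between. Sliding jaw's face: y = +10 mm - joint
- slide_jaw (a joint): sliding jaw, m: 0 = jaws 100 mm apart, 0.135 = at the end stop, 235 mm apart; grows towards the clamp's -y. Ratchet with 5 mm teeth: can be pushed towards the fixed jaw at any time (about 5 N, more when it moves the stone), but back only while the release is down. 2 N friction; stays where it is left, may slip back by up to one tooth
- release (a joint): travel of the red release, m: 0 = up, 0.008 = fully down; springs up by itself (about 2 N to start, 4 N fully down). From 5 mm down the ratchet is free
- release_top (a point): middle of the top of the red release, a button 24 mm (across the bar) by 42 mm (along it) on top of the sliding jaw, 54 mm above the table when up. It rides with the jaw: clamp x = +7 mm, 38 mm behind the jaw's rubber face. Nothing stands on its fixed-jaw side
- thumb_rest (a point): upright grey thumb rest on the sliding jaw, on the end-stop side of the release: 36 mm wide, 13 mm thick, its top 70 mm above the table. The point is on its face towards the release, 65 mm high, 27 mm from the middle of the release; a finger that holds the release down can push the jaw back against this face
- jaw_back (a point): middle of the sliding jaw's back (its face towards the end stop, 78 mm behind its rubber face), 50 mm above the table; push here to close the jaw. Behind it there is only the bar (29 mm high) and the end stop (32 mm high)
- whetstone: loose whetstone block, 62 x 180 x 42 mm (x, y, z), about 0.8 kg: wooden base, dark grey coarse layer, pale grey fine layer on top; it lies on the table in front of the clamp with its long side roughly along the bar. Origin in the middle of its underside. When set it touches the bar: its middle is then 31 mm in front of the bar's front face
- water_bowl: square white bowl, 122 x 140 x 65 mm, to the left; leave alone
- dish_brush: purple dish brush, 62 x 160 x 92 mm, to the left; leave alone
- shaker_salt: salt shaker, 44 mm wide, 90 mm high, to the right; leave alone
- insulating_tape: roll of black tape, 60 mm across, 19 mm high, to the right; leave alone
- marker: grey felt marker, 140 mm long, 19 mm thick, to the right; leave alone
- small_dish: small white oblong dish, 112 x 128 x 38 mm, to the right; leave alone
Mind the look-alikes: they are no part of the job. There is more than one size of the whetstone; the job needs the largest.

How it is judged:
On the way, in this order (a step that is already met when the one before it is completed fails the run):
1. the release is pressed down (at least 5 mm) (value of joint release above 0.005 m), for 0.1 s.
2. the sliding jaw is pushed back to the end stop (within 8 mm) (value of joint slide_jaw above 0.127 m), for 0.1 s.
At the end, for the whole second after the job is handed in: the stone lies flat between the jaws, against the bar within 6 mm and square to it within 0.06 rad, the jaws closed on its ends with at most 9 mm of play in all, the release up, everything at rest (value of joint slide_jaw below 0.089 m and value of joint release below 0.003 m and x of whetstone in the frame of clamp between -0.037 and -0.026 m and y of whetstone in the frame of clamp between 0.008 and 0.025 m and angle between the y axis of whetstone and the y axis of clamp, either way round below 0.06 rad and angle between whetstone's own z axis and vertical below 0.05 rad and height (world z) of whetstone below 0.004 m and linear speed of whetstone below 0.01 m/s and velocity of joint slide_jaw between -0.01 and 0.01 m/s); the robot touches nothing.
It fails at once if the stone is lifted or tipped (height (world z) of whetstone above 0.01 m or angle between whetstone's own z axis and vertical above 0.15 rad).
It fails at once if another thing on the table is moved by more than 20 mm (distance of any of water_bowl, dish_brush, shaker_salt, insulating_tape, marker, small_dish from where it was at the start of the episode above 0.02 m).
It also fails if it takes over 64 s, if anything falls off the work surface, if the arm or the gripper's body presses on something with over 40 N, if the wrist force passes 120 N, or if a joint passes its speed limit or range.

## Working session

There is one attempt and no reset: what is moved stays moved. The work goes in short steps, each a Python script; the robot and the scene stay as the last script left them, time stands still between calls to the robot, and variables do not carry over. Pictures are saved under pics/ and viewed, at most 10 in all, crops included, and the job is handed in when it is done.

```bash
mkdir -p pics; python3 - <<'E'
from workcell import bot, hand, kinematics, get_obs, vision
import cv2,numpy as np,pickle
for n in("scene","top"):
    d=vision.read_camera(n); cv2.imwrite(f"pics/{n}0.png",d["frame"][:,:,::-1]); pickle.dump(d,open(f"{n}0.pkl","wb"))
    print(n,d["intrinsics"].tolist(),d["dist"],np.round(d["view"],4).tolist())
o=get_obs();print(o)
E
```

```text
scene [[502.4301750061992, 0.0, 320.33242408689426], [0.0, 502.4301750061992, 235.76553239247278], [0.0, 0.0, 1.0]] [-0.04552856  0.          0.          0.          0.        ] [[0.8478, -0.5303, -0.0085, -0.4467], [-0.3043, -0.4732, -0.8267, 0.2118], [0.4344, 0.7035, -0.5625, 1.2397], [0.0, 0.0, 0.0, 1.0]]
top [[573.2957146754076, 0.0, 332.473613644381], [0.0, 573.2957146754076, 242.46138998941998], [0.0, 0.0, 1.0]] [-0.18092573  0.          0.          0.          0.        ] [[0.0132, -0.9999, -0.0065, -0.0328], [-0.9808, -0.0117, -0.1944, 0.5398], [0.1944, 0.0089, -0.9809, 1.7578], [0.0, 0.0, 0.0, 1.0]]
{'time_s': 0.1, 'joint_pos': array([ 1.30759230e+00,  3.53596240e-01,  1.63408822e+00,  1.29276023e-05,
        1.15522034e+00, -2.37219101e-03]), 'joint_vel': array([ 2.42045238e-03,  4.31453738e-04, -2.60440638e-03, -6.21820152e-04,
       -3.58723612e-04, -2.16503337e-05]), 'joint_efforts': array([-2.23331335e-03, -6.06355047e+01, -3.42822182e+01, -2.08825527e-04,
        3.99317752e-03, -5.35184526e-06]), 'position': array([0.16104527, 0.60344999, 0.24761374]), 'orientation': array([ 1.30049101e-01,  9.91507338e-01, -6.49511841e-04, -9.27223948e-05]), 'wrist_force': array([-0.11940308,  0.12804858, -0.28734687]), 'ft_torque': array([-0.02229941,  0.03707047, -0.00524273]), 'grip_force': 0.0, 'gripper_width': 0.08523212599547769}
```

View pics/top0.png

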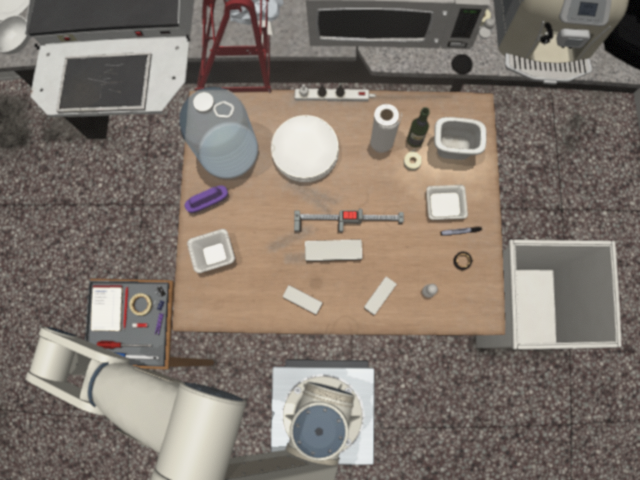

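View pics/scene0.png

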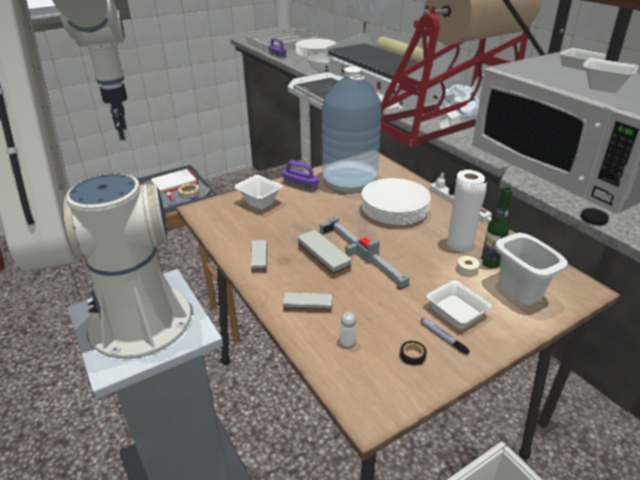

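Top picture: candidates for the whetstone are the blocks at (334,250), (302,300) and (380,296). The one at (334,250) is the largest (about 57 px long against about 40 px), so I choose it. The clamp bar runs from (298,217) to (402,217), the fixed jaw is on the left at (297,222), the sliding jaw is at (345,222) and the red release is at (351,215). I'll check these in a close crop.

```bash
cat > h.py <<'E'
import cv2,numpy as np
def ray(d,uv,z):
    V=d["view"];R,t=V[:3,:3],V[:3,3]
    p=cv2.undistortPoints(np.array([[uv]],float),d["intrinsics"],d["dist"])[0,0]
    r=R.T@np.array([p[0],p[1],1]);c=-R.T@t
    return c+r*(z-c[2])/r[2]
def proj(d,P):
    V=d["view"];r,_=cv2.Rodrigues(V[:3,:3])
    return cv2.projectPoints(np.array(P,float).reshape(-1,3),r,V[:3,3],d["intrinsics"],d["dist"])[0][:,0]
E
python3 - <<'E'
import cv2,pickle
d=pickle.load(open("top0.pkl","rb"));f=d["frame"][:,:,::-1]
c=f[200:270,285:415];cv2.imwrite("pics/c0.png",cv2.resize(c,None,fx=6,fy=6,interpolation=cv2.INTER_CUBIC))
E
```

```text
(no output)
```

View pics/c0.png

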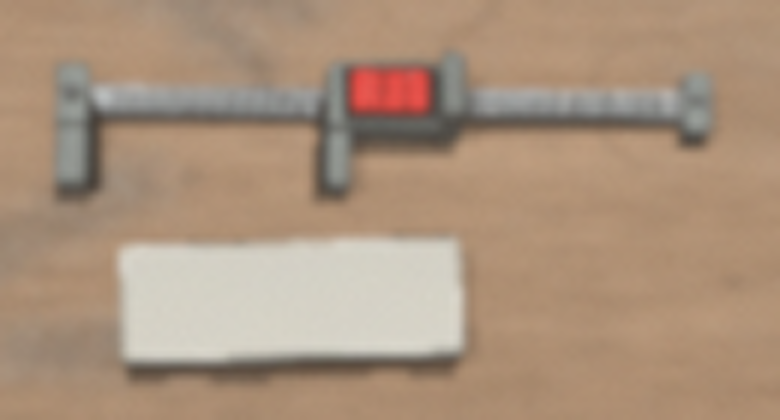

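The crop shows the large stone with top corners near (118,244), (460,238), (465,354) and (124,362) in the crop. The red release is centred near (390,91), the fixed jaw is at x≈75, and the end stop is at x≈695. Next I'll measure them.

```bash
python3 - <<'E'
import cv2,pickle,numpy as np
from h import *
d=pickle.load(open("top0.pkl","rb"))
F=lambda x,y:(285+(x+.5)/6-.5,200+(y+.5)/6-.5)
P=lambda x,y,z:ray(d,F(x,y),z)[:2]
S=[P(x,y,.042) for x,y in((118,244),(460,238),(465,354),(124,362))]
print("stone",np.round(S,4).tolist(),np.mean(S,0),[np.linalg.norm(S[i]-S[i-1]) for i in range(4)])
L=(S[0]+S[3])/2;R=(S[1]+S[2])/2;e=L-R;print("yaw stone y",np.arctan2(-e[0],e[1]))
B=[P(x,y,.054) for x,y in((349,67),(431,67),(431,115),(349,115))]
print("rel",np.round(B,4).tolist(),np.mean(B,0),[np.linalg.norm(B[i]-B[i-1]) for i in range(4)])
print("jaw fixed top R edge",P(92,100,.033),P(90,180,.033),"L edge",P(57,180,.033),"front",P(73,190,.033))
print("endstop L/R",P(682,105,.032),P(709,105,.032))
print("bar top edges left",P(110,86,.026),P(110,112,.026),"right",P(670,90,.026),P(670,117,.026))
print("thumb",P(444,80,.07),P(464,80,.07), "slide jaw front",P(320,190,.033),P(347,190,.033))
# subpixel masks on full frame
f=d["frame"].astype(int);r=(f[...,0]>150)&(f[...,1]<110);r[:200]=0;r[235:]=0;r[:,:330]=0;r[:,375:]=0
ys,xs=np.nonzero(r);print("red mean",ray(d,(xs.mean(),ys.mean()),.054),len(xs))
g=((f.min(2)>175)).astype(np.uint8);g[:230]=0;g[270:]=0;g[:,:295]=0;g[:,375:]=0
pt=np.argwhere(g)[:,::-1].astype(np.float32)
W=np.array([ray(d,p,.042)[:2] for p in pt]);rc=cv2.minAreaRect((W*1000).astype(np.float32));print(rc,W.mean(0))
_,_,vt=np.linalg.svd(W-W.mean(0),full_matrices=False);v=vt[0]*np.sign(vt[0][1]);print("yaw pca",np.arctan2(-v[0],v[1]))
E
```

```text
stone [[0.5484, 0.064], [0.5538, -0.1174], [0.4915, -0.1202], [0.485, 0.0594]] [ 0.51968146 -0.02856658] [np.float64(0.06354900790686331), np.float64(0.18141057172022423), np.float64(0.06240578705526505), np.float64(0.1797130398175941)]
yaw stone y 0.032807665686854254
rel [[0.6435, -0.0575], [0.6441, -0.1012], [0.6178, -0.1013], [0.6173, -0.0578]] [ 0.63066233 -0.07942196] [np.float64(0.02627536400191439), np.float64(0.043646179704753554), np.float64(0.026278763419982032), np.float64(0.04351360776647087)]
jaw fixed top R edge [0.62906956 0.08033311] [0.58499069 0.08030633] L edge [0.58479178 0.09800332] front [0.57940992 0.08927994]
endstop L/R [ 0.63038578 -0.23722636] [ 0.63058414 -0.2518281 ]
bar top edges left [0.63867937 0.07126566] [0.62422782 0.07091781] right [ 0.64012279 -0.23145673] [ 0.62510735 -0.23130283]
thumb [ 0.63297246 -0.10750498] [ 0.63310422 -0.11805042] slide jaw front [ 0.58094073 -0.04283788] [ 0.58111206 -0.05726481]
red mean [ 0.63157082 -0.07931724  0.054     ] 103
((519.9153442382812, -28.113853454589844), (59.447120666503906, 177.4266815185547), 2.3958499431610107) [ 0.51989687 -0.02809792]
yaw pca 0.035770913713537626
```

```bash
cat >> h.py <<'E'
from workcell import bot, hand, get_obs, vision
O=np.array([.6242,-.0302]);TH=.004
C=lambda x,y:O+np.array([x*np.cos(TH)-y*np.sin(TH),x*np.sin(TH)+y*np.cos(TH)])
def Q(a): a+=TH; return [np.cos(a/2),np.sin(a/2),0,0]
def show(m=""):
    o=get_obs();print(m,"t%.1f"%o["time_s"],"tip",np.round(o["position"]-[0,0,bot.tcp_to_tips],4),"F",np.round(o["wrist_force"],1));return o
def tip(x,y,z): return [*C(x,y),z+bot.tcp_to_tips]
E
python3 - <<'E'
from h import *
print(bot.tcp_to_tips); hand.move_gripper(0.0); print(bot.tcp_to_tips,get_obs()["gripper_width"])
bot.reach([.42,.2,.25],Q(np.pi/2)); 
bot.reach(tip(.007,-.057,.11),Q(np.pi/2)); o=show("above"); print(o["joint_pos"])
bot.servo_line(tip(.007,-.057,.058),velocity=.1); show("near")
bot.servo_line(tip(.007,-.057,.047),velocity=.03); bot.dwell(.2); show("pressed")
E
```

```text
0.017
0.017 -6.38696203823164e-05
above t4.0 tip [ 0.6314 -0.086   0.1105] F [-0.3 -0.5  0.5]
[-1.37900039e-01  5.00853154e-01  1.70172097e+00  3.97863270e-04
  9.38740814e-01 -1.43094716e-01]
near t4.7 tip [ 0.6317 -0.0871  0.0582] F [-1.1  0.5  0.9]
pressed t5.4 tip [ 0.6319 -0.0872  0.0474] F [ 2.9 -1.1  4.1]
```

```bash
python3 - <<'E'
from h import *
y=-.057
bot.servo_line(tip(.007,-.057,.0462),velocity=.03); show("pressed")
while y>-.155:
    y-=.01; bot.servo_line(tip(.007,y,.0462),velocity=.05); o=show("%.3f"%y)
    if abs(o["wrist_force"][1])>20: break
d=vision.read_camera("top");c=d["frame"][190:265,285:415,::-1];cv2.imwrite("pics/c1.png",cv2.resize(c,None,fx=6,fy=6,interpolation=cv2.INTER_CUBIC))
E
```

```text
pressed t5.7 tip [ 0.6316 -0.0872  0.0463] F [ 3.5 -0.4  4.1]
-0.067 t6.0 tip [ 0.6309 -0.0979  0.0461] F [ 0.4 -0.4  5. ]
-0.077 t6.4 tip [ 0.6309 -0.108   0.0461] F [ 0.5 -1.3  4.8]
-0.087 t6.7 tip [ 0.6309 -0.118   0.0461] F [ 0.6 -1.7  5. ]
-0.097 t7.1 tip [ 0.6309 -0.128   0.0461] F [-0.1 -1.8  5.5]
-0.107 t7.4 tip [ 0.6309 -0.138   0.0461] F [-0.5 -2.8  5.1]
-0.117 t7.8 tip [ 0.6309 -0.148   0.0461] F [-0.5 -1.9  5.7]
-0.127 t8.1 tip [ 0.6309 -0.158   0.0461] F [-0.8 -2.7  6.6]
-0.137 t8.5 tip [ 0.6309 -0.168   0.0461] F [-0.9 -1.8  5.1]
-0.147 t8.8 tip [ 0.6309 -0.178   0.046 ] F [-0.7 -2.7  6. ]
-0.157 t9.2 tip [ 0.6309 -0.1879  0.046 ] F [-0.7 -2.2  5.1]
```

View pics/c1.png

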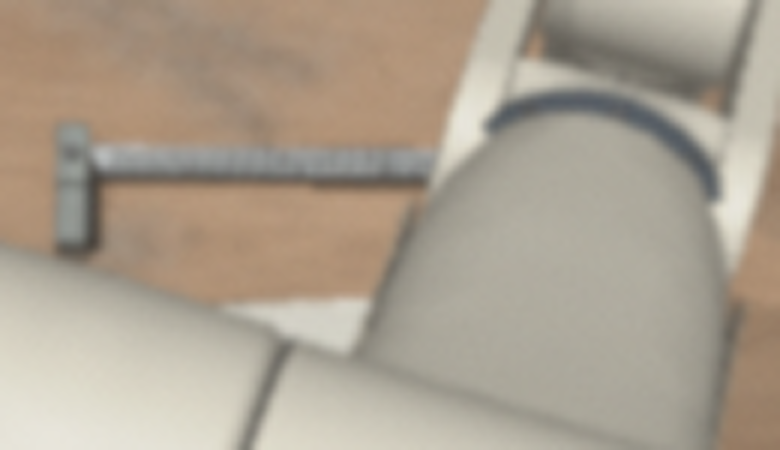

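The jaw is moving back (the bar is now exposed behind x≈430 in the crop), but the stop hasn't been reached. I'll continue in finer steps.

```bash
python3 - <<'E'
from h import *
y=-.157
while y>-.186:
    y-=.003; bot.servo_line(tip(.007,y,.0462),velocity=.04); o=show("%.3f"%y)
    if abs(o["wrist_force"][1]+2)>14: break
bot.dwell(.3);show()
E
```

```text
-0.160 t9.5 tip [ 0.6309 -0.1906  0.0461] F [-0.8 -0.6  6.1]
-0.163 t9.7 tip [ 0.6309 -0.1935  0.0461] F [-1.7  0.2  6. ]
-0.166 t10.0 tip [ 0.6309 -0.1965  0.046 ] F [-0.8 -0.6  6.6]
-0.169 t10.2 tip [ 0.6309 -0.1994  0.0461] F [-1.1  0.9  6.2]
-0.172 t10.5 tip [ 0.6309 -0.2024  0.0461] F [-2.1  0.2  6.5]
-0.175 t10.7 tip [ 0.6309 -0.2053  0.046 ] F [-0.8  0.7  6. ]
-0.178 t11.0 tip [ 0.631 -0.208  0.046] F [-0.1  2.2  6.2]
-0.181 t11.2 tip [ 0.631  -0.2104  0.046 ] F [-0.8  5.5  7.4]
-0.184 t11.5 tip [ 0.6309 -0.2107  0.0459] F [ 0.  19.   9.9]
 t11.8 tip [ 0.6309 -0.2106  0.0459] F [ 0.5 18.7  9.8]
```

The stop is reached (19 N). I'll lift off and push the stone in with both fingers spread.

```bash
python3 - <<'E'
from h import *
bot.servo_line(tip(.007,-.1815,.0462),velocity=.03)
bot.servo_line(tip(.007,-.1805,.12),velocity=.15); show("up")
hand.move_gripper(.06)
bot.reach(tip(-.17,.002,.12),Q(np.pi)); show("pre")
bot.servo_line(tip(-.17,.002,.010),velocity=.15); show("low")
bot.servo_line(tip(-.148,.002,.010),velocity=.1); show("near")
bot.servo_line(tip(-.085,.002,.010),velocity=.05); show("pushed")
x=-.085
while x>-.2 and x<-.064:
    x+=.002; bot.servo_line(tip(x,.002,.010),velocity=.03); o=show("%.3f"%x)
    if o["wrist_force"][0]<-14: break
E
```

```text
up t12.7 tip [ 0.631  -0.2106  0.1189] F [-0.9 -0.2 -0.5]
pre t14.4 tip [ 0.4551 -0.0291  0.1203] F [-0.1 -0.5  0.1]
low t15.3 tip [ 0.4547 -0.029   0.0104] F [ 0.4  0.2 -0.1]
near t15.7 tip [ 0.4768 -0.0288  0.0106] F [-0.9  0.2 -0.4]
pushed t17.1 tip [ 0.5393 -0.0286  0.0101] F [-1.7 -0.7 -0.9]
-0.083 t17.4 tip [ 0.541  -0.0285  0.01  ] F [-3.5 -0.4 -0.2]
-0.081 t17.6 tip [ 0.5432 -0.0285  0.01  ] F [-2.   0.3 -1.3]
-0.079 t17.9 tip [ 0.5453 -0.0285  0.01  ] F [-2.5  0.4 -2.3]
-0.077 t18.1 tip [ 0.5474 -0.0285  0.01  ] F [-1.8  0.  -1.7]
-0.075 t18.4 tip [ 0.5494 -0.0285  0.01  ] F [-2.  -0.4 -1.9]
-0.073 t18.6 tip [ 0.5514 -0.0285  0.01  ] F [-3.7 -0.2 -1.4]
-0.071 t18.9 tip [ 0.5523 -0.0283  0.0099] F [-6.5 -0.1  1.6]
-0.069 t19.1 tip [ 0.5524 -0.0283  0.0097] F [-11.1   0.8   7.1]
-0.067 t19.4 tip [ 0.5525 -0.0284  0.0095] F [-18.   -0.2  13.8]
```

```bash
python3 - <<'E'
from h import *
bot.servo_line(tip(-.10,.002,.010),velocity=.1)
bot.servo_line(tip(-.10,.002,.12),velocity=.2); show("up")
hand.move_gripper(0.)
bot.reach(tip(.007,-.228,.12),Q(np.pi/2)); show("pre")
d=vision.read_camera("top");c=d["frame"][190:265,285:415,::-1];cv2.imwrite("pics/c2.png",cv2.resize(c,None,fx=6,fy=6,interpolation=cv2.INTER_CUBIC))
E
```

```text
up t20.5 tip [ 0.5241 -0.0286  0.1195] F [-0.4  0.6 -0.1]
pre t22.3 tip [ 0.6318 -0.2575  0.1198] F [-0.3 -0.4 -0.1]
```

View pics/c2.png

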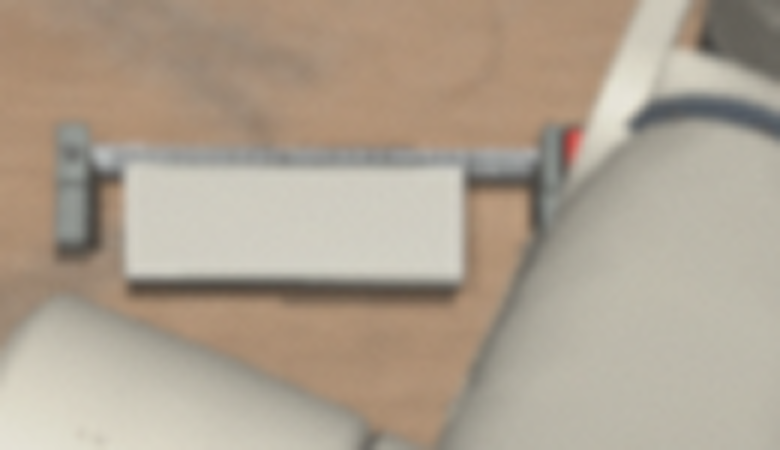

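The stone at crop (125–465, 165–280) is square against the bar, and the sliding jaw at x≈550 is at the end. Now I close the jaw from behind.

```bash
python3 - <<'E'
from h import *
bot.servo_line(tip(.007,-.228,.042),velocity=.1); show("low")
bot.servo_line(tip(.007,-.195,.042),velocity=.05); show()
bot.servo_line(tip(.007,-.175,.042),velocity=.05); show()
y=-.175
while y<-.145:
    y+=.002; bot.servo_line(tip(.007,y,.042),velocity=.03); o=show("%.3f"%y)
    if o["wrist_force"][1]<-32: break
E
```

```text
low t23.2 tip [ 0.6326 -0.2584  0.0425] F [ 0.3  0.  -1.1]
 t24.1 tip [ 0.6324 -0.2253  0.0426] F [-0.  -4.8  2.3]
 t24.6 tip [ 0.6324 -0.2055  0.0426] F [-0.9 -4.2  2.5]
-0.173 t24.9 tip [ 0.6324 -0.2042  0.0426] F [ 0.4 -9.5  0.7]
-0.171 t25.1 tip [ 0.6324 -0.2022  0.0426] F [-0.1 -8.1  1.1]
-0.169 t25.4 tip [ 0.6324 -0.2004  0.0426] F [ -0.3 -10.9   1.3]
-0.167 t25.6 tip [ 0.6324 -0.1985  0.0426] F [ 0.  -9.2  1.3]
-0.165 t25.9 tip [ 0.6324 -0.1964  0.0426] F [-0.7 -9.8  1.7]
-0.163 t26.1 tip [ 0.6324 -0.1945  0.0426] F [ 0.4 -9.7  1.6]
-0.161 t26.4 tip [ 0.6324 -0.1922  0.0426] F [ 0.2 -8.9  1.4]
-0.159 t26.6 tip [ 0.6324 -0.1904  0.0426] F [ 0.7 -9.2  0.9]
-0.157 t26.9 tip [ 0.6324 -0.1901  0.0426] F [ -0.9 -18.9  -0.3]
-0.155 t27.1 tip [ 0.6325 -0.19    0.0427] F [ -0.9 -28.7  -1.8]
-0.153 t27.4 tip [ 0.6325 -0.1899  0.0428] F [ -2.5 -37.3  -3.9]
```

```bash
python3 - <<'E'
from h import *
bot.servo_line(tip(.007,-.18,.042),velocity=.1)
bot.servo_line(tip(.007,-.18,.15),velocity=.2)
bot.reach([.42,.2,.25],Q(np.pi/2)); bot.goto_joints([1.308,.353,1.633,0,1.155,-.002]); show()
d=vision.read_camera("top");cv2.imwrite("pics/top3.png",d["frame"][:,:,::-1]);c=d["frame"][190:265,285:415,::-1];cv2.imwrite("pics/c3.png",cv2.resize(c,None,fx=6,fy=6,interpolation=cv2.INTER_CUBIC))
f=d["frame"].astype(int);g=(f.min(2)>175);g[:205]=0;g[245:]=0;g[:,:295]=0;g[:,375:]=0
W=np.array([ray(d,p,.042)[:2] for p in np.argwhere(g)[:,::-1]]);m=W.mean(0)-O
_,_,vt=np.linalg.svd(W-W.mean(0),full_matrices=False);v=vt[0]*np.sign(vt[0][1]);print("stone clamp xy",m,"yaw",np.arctan2(-v[0],v[1])-TH)
E
```

```text
t31.9 tip [0.162  0.6036 0.2315] F [ 0.3  0.  -0.7]
stone clamp xy [-0.02950138  0.01772528] yaw -0.007115118391279651
```

View pics/c3.png

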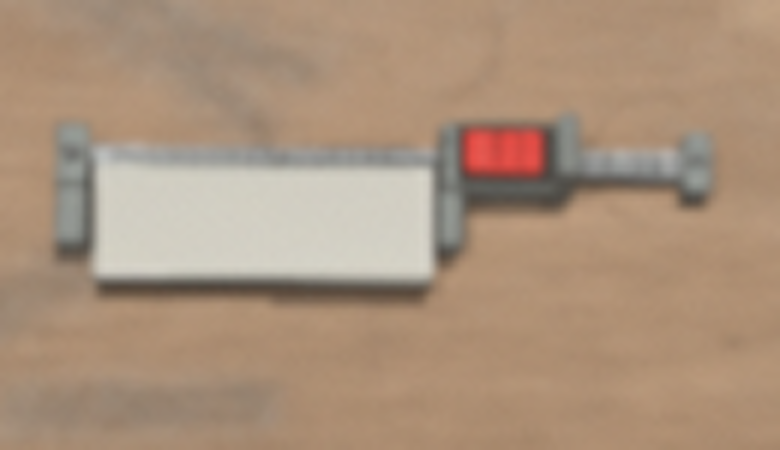

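The crop shows the stone at (93–437, 165–278), against the bar and held snugly between the fixed jaw at x≈75 and the sliding jaw at x≈450. The arm is clear of everything, so I hand in.

```bash
python3 -c "
from workcell import hand_in;print(hand_in())"
```

```text
the job is handed in; nothing more can be done
None
```

The job is handed in, with no verdict returned: I pressed the release, pushed the jaw back to its end stop, set the largest whetstone flat against the bar and closed the jaw on it, and the last picture shows it square and snug.

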